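Meter one bush from the pouring scoop

ROBOT

A 6-joint arm with a two-finger parallel gripper is mounted at the origin on the work surface. World frame = base frame: x ahead of the robot, y to its left, z up, the work surface at z = 0. Lengths are in m, angles in degrees, forces in N, time in s.
With the tool pointing down it reaches from about 0.3 to 0.75 m from the base axis. Payload 8.5 kg.
Tool frame: the origin (TCP) lies on the centre line of the jaws, within the pads' length; the fingertips stand 11 mm ahead of it and the grasp point (between the pads) lies 8 mm behind it; x points along the fingers, y is the direction in which the jaws open and shut, and the axes are right-handed (so a half turn about x gives the same grasp; the last joint's range is limited). The gripper opens to 85 mm and grips with 20 to 120 N. Pads are 22 mm wide; open, the fingers measure 114 mm over their backs; the gripper's body (76 mm by 85 mm) begins 54 mm behind the grasp point. The pads swing forward as they close: fully open they stand 13 mm farther back than shut.
Start: joints at [-81.091, 21.807, 74.336, -0, 83.858, -12.336], TCP at [0.199, -0.513, 0.242] pointing down, gripper open.
Joint ranges: [-178.18, 178.18], [-50.72, 133.34], [12.68, 142.11], [-81.47, 261.47], [9.98, 163.14], [-165.26, 165.26]. Speed limits (degrees/s): [136.94, 136.94, 180, 180, 180, 180].

INTERFACE

Orientations are given as a 3x3 rotation matrix whose columns are the frame's x, y, z axes.
In Python, from rig import env gives the robot as it stands.
- The arm moves only by the tool carry_out, never from a script. Its argument "motion" is a list that holds one entry, the list of rows, each a list of 7 numbers: the shift along the tool's x, y, z in cm, then the turn, a rotation vector about the tool's x, y, z in rad, then the finger opening in cm, from 0 to 8.54. A call has 1 to 5 rows; each row is the pose to reach, as a shift and turn from the pose commanded when the call began, along the tool's axes at that moment; what a row does not reach only later rows make up. A row lasts 1/12 s, in which the tool goes at most 41.7 mm and 7.16 degrees, less where a joint would pass 70% of its speed; a pose out of reach is approached as far as the arm can. A call with a gripper value outside its range is refused whole. The fingers move at their own pace and stop on an object; "grip_force" is the grip in N (left out, the last holds). Time passes only in rows, so rows that repeat a pose let the fingers close. It gives the time, the measured TCP pose, the force and the opening at its end, in the units of the state.
- env.observe(): the state, without advancing time (a new reading comes with each control period).
- env.get_image(name): name is "scene" or "top" or "wrist"; returns a dict with "image" (400x640x3 uint8, red, green, blue), "fov_y" (degrees; the focal length in pixels is half the picture's height over the tangent of half this angle, whatever the lens; pixels are square), "cx", "cy" (the principal point, pixels), "R" (3x3) and "t" (3): a world point X has camera coordinates R X + t. Camera axes: x right, y down, z forward; pixel columns grow to the right and rows downward; lengths in m; the calibration is good to about 2 mm. A picture is of the moment at which its call begins. There is no depth.
- env.close_job(): hands the job in, once; it reports no verdict.
The state is a dict: "time_s": time; "q": joint angles; "qvel": joint speeds; "joint_efforts": joint torques, N m; "position": TCP position; "tool_rot": TCP orientation; "ft_force": force on the tool from outside, world axes, zero at the start; "wrist_torque": the same for the moment, N m; "grip_width": finger opening in m.
Only numpy, scipy, OpenCV 4.12 (cv2) and the standard library are available. Lean on these libraries where they do the work, as an engineer would, in place of code of your own. Each camera call takes 0.05 s, during which the arm holds its last target. There are 200 camera calls.

TASK

Pick up the spouted scoop by its handle bar and, with the spout low over the square tray, tilt it slowly until the front bush starts to slide, then hold that angle until the bush has come to rest in the tray. Only the front bush may go: the rear one stays in the scoop behind its sill. Then level the scoop and put it back upright where it stood; do not touch the bushes with the fingers and let the front one down gently, not from a height.

Things in the scene. Friction and masses are not known exactly. Their poses are not given: they have to be found in the camera images.
- scoop_grip (a point): Centre of the handle bar, 14 mm (x) by 60 mm (y) by 16 mm high, 72 mm above the underside of a loose steel scoop (0.3 kg); pinch it from above across its 14 mm. Scoop's axes: z up, the open spout points to -x, roughly towards the robot (world -x within 30 degrees). Channel 54 mm wide (46 inside), walls 28 mm high. Bar on thin posts at y +-25 mm. Not the carrier box closed at both ends.
- scoop_lip (a point): Middle of the scoop's spout edge, top side of its 4 mm floor, 86 mm before and 68 mm below the bar's centre; same axes. No rim: a bush slides off here once the spout is tipped down some 15 to 24 degrees (friction varies). The scoop's closed rear end is at x = 164 mm from here. A sill 7 mm high crosses the floor at x = 104 to 111 mm and holds the rear bush to beyond 55 degrees.
- bush_front_mid (a point): Centre of the front bush, a turned metal cylinder 36 mm in diameter, 22 mm high, about 150 g, standing on end in the scoop between spout and sill, free to slide out. z is its axis.
- bush_rear_mid (a point): Centre of the rear bush, the same size, standing in the scoop between the sill and the rear wall. It has to stay there.
- tray: Square open steel tray fixed to the bench, 180 by 180 mm outside, 30 mm high, walls 5 mm, floor 5 mm thick with a dark lining. Origin at the centre of its underside, x and y along its sides, z up. Not the round dish.
Not all that is in view belongs to the job. Leave any purple or yellow look-alike of the part that bears bush_rear_mid alone.

How it is judged:
By the outcome, as a careful person would: the job done as asked, in the order asked, and still so for the second after the job is handed in, with the robot touching nothing.
It also fails if it takes over 72 s, if anything falls off the work surface, if the arm or the gripper's body presses on something with over 40 N, if the wrist force passes 120 N, or if a joint passes its speed limit or range.

## Working session

There is one attempt and no reset: what is moved stays moved. The work goes in short steps, Python scripts to look and compute and a tool call to move; the robot and the scene stay as the last step left them, time stands still between calls to the robot, and variables do not carry over. Pictures are saved under pics/ and viewed, on a budget of 10 in all, crops included, one or two more only if the job needs it, and the job is handed in when it is done.

Besides the shell and the picture viewer there is one more tool, called after "Request:" in YAML: its name, and indented under it one key for each argument. carry_out: Moves the arm, as the interface text tells. Its arguments: {"type":"object","properties":{"motion":{"type":"array","items":{"type":"array","items":{"type":"array","items":{"type":"number"}}}},"grip_force":{"type":"number"}},"required":["motion"]}

```bash
mkdir -p pics && ls && cat > h.py <<'E'
import numpy as np, cv2
from rig import env
def shot(n,f):
    g=env.get_image(n); cv2.imwrite('pics/'+f,cv2.cvtColor(g['image'],cv2.COLOR_RGB2BGR)); return g
def ray(g,u,v):
    f=200/np.tan(np.radians(g['fov_y'])/2); R=np.array(g['R']);t=np.array(g['t'])
    d=R.T@np.array([(u-g['cx'])/f,(v-g['cy'])/f,1]); return -R.T@t,d
def onz(g,u,v,z):
    o,d=ray(g,u,v); return o+d*(z-o[2])/d[2]
def proj(g,X):
    f=200/np.tan(np.radians(g['fov_y'])/2); c=np.array(g['R'])@np.array(X)+np.array(g['t']); return c[0]/c[2]*f+g['cx'],c[1]/c[2]*f+g['cy']
def cross(g1,p1,g2,p2):
    o1,d1=ray(g1,*p1);o2,d2=ray(g2,*p2); s=np.linalg.lstsq(np.c_[d1,-d2],o2-o1,rcond=None)[0]
    a=o1+s[0]*d1;b=o2+s[1]*d2; return (a+b)/2,np.linalg.norm(a-b)
E
python3 - <<'E'
from h import *
import pickle
d={}
for n in ('top','scene'):
    d[n]=shot(n,n+'0.png'); g=d[n]; print(n,g['fov_y'],g['cx'],g['cy'],-np.array(g['R']).T@np.array(g['t']))
pickle.dump(d,open('g0.pkl','wb'))
s=env.observe(); print(s['position'],np.round(s['tool_rot'],3),s['time_s'],s['ft_force'],s['grip_width'])
E
```

```text
pics
top 44.319453475633225 314.6179327349746 202.55277690688948 [ 0.41307614 -0.00158684  1.03042394]
scene 55.39450443164267 315.36900015204225 188.87536484062937 [ 1.00492965 -0.22222935  0.92265697]
[ 0.199248   -0.5123745   0.24178968] [[-0.     0.362 -0.932]
 [ 0.001 -0.932 -0.362]
 [-1.    -0.001 -0.   ]] 0.1 [-0.74018638  1.05046649  0.28373878] 0.08525953455101515
```

View pics/top0.png

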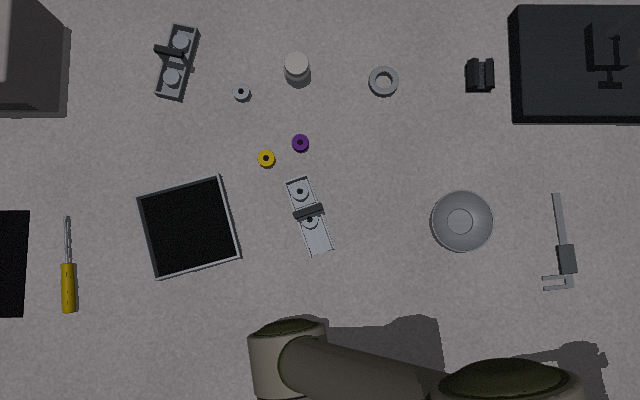

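View pics/scene0.png

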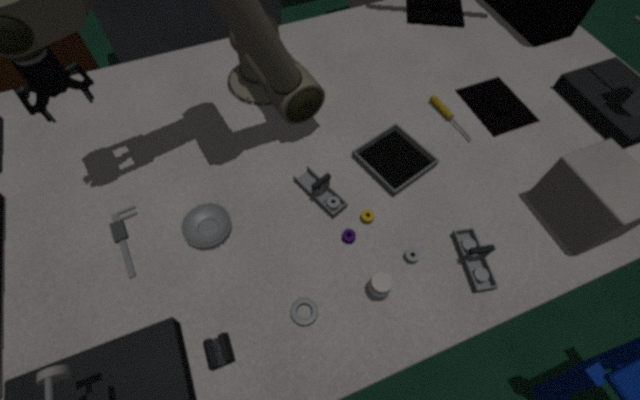

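The top view shows the open scoop at about (308,213): bar at (308,212), spout edge near (320,254), rear end near (297,180). The square tray is centred near (188,227). At (177,62) is the closed carrier box, which is the decoy. The scene view agrees. Next I'll measure with masks.

```bash
python3 - <<'E'
from h import *
import pickle
d=pickle.load(open('g0.pkl','rb')); g=d['top']; im=g['image']; gr=cv2.cvtColor(im,cv2.COLOR_RGB2GRAY)
# tray: dark lining
m=np.zeros_like(gr); m[165:290,125:250]=(gr[165:290,125:250]<35)*255
c=max(cv2.findContours(m,cv2.RETR_EXTERNAL,cv2.CHAIN_APPROX_NONE)[0],key=cv2.contourArea)
b=cv2.boxPoints(cv2.minAreaRect(c)); P=np.array([onz(g,*p,0.018) for p in b]); print('tray',b.round(1).tolist(),P.round(3).tolist(),'c',P.mean(0),'sides',np.linalg.norm(P[1]-P[0]),np.linalg.norm(P[2]-P[1]), 'ang',np.degrees(np.arctan2(*(P-np.roll(P,1,0)).T[[1,0]])))
# bar
x0,y0=280,170; r=gr[170:262,280:340]
m=np.zeros_like(gr); m[195:225,288:330]=(gr[195:225,288:330]<75)*255
for c in cv2.findContours(m,cv2.RETR_EXTERNAL,cv2.CHAIN_APPROX_NONE)[0]:
    if cv2.contourArea(c)<15: continue
    q=cv2.minAreaRect(c); b=cv2.boxPoints(q); P=np.array([onz(g,*p,0.08) for p in b]); print('dark',q,P.mean(0),[np.linalg.norm(P[i]-P[i-1]).round(3) for i in range(2)],np.degrees(np.arctan2(*(P-np.roll(P,1,0)).T[[1,0]])))
# bright floor/scoop
m=np.zeros_like(gr); m[170:262,280:340]=(r>135)*255
print(np.percentile(gr[170:262,280:340],[5,25,50,75,95]), np.median(gr[225:250,340:400]))
big=cv2.resize(im[165:270,270:350],None,fx=5,fy=5,interpolation=cv2.INTER_CUBIC)
tr=cv2.resize(d['scene']['image'][150:225,280:360],None,fx=5,fy=5,interpolation=cv2.INTER_CUBIC)
o=np.zeros((525,800,3),np.uint8); o[:,:400]=big; o[:375,400:]=tr
cv2.imwrite('pics/crop1.png',o[:,:,::-1])
E
```

```text
tray [[135.39999389648438, 198.0], [216.0, 177.0], [236.60000610351562, 256.0], [156.0, 277.0]] [[0.532, 0.365, 0.018], [0.577, 0.199, 0.018], [0.413, 0.153, 0.018], [0.37, 0.316, 0.018]] c [0.47328694 0.25805458 0.018     ] sides 0.17166415571894567 0.1699428703726503 ang [  16.7413448   -74.9382383  -164.25263323  104.74605821]
dark ((308.9588928222656, 213.89039611816406), (15.215352058410645, 30.664783477783203), 69.44395446777344) [0.49505695 0.00448917 0.08      ] [np.float64(0.03), np.float64(0.06)] [  20.86853964  -69.17459134 -159.48962438  110.74815523]
dark ((300.8699951171875, 198.58998107910156), (5.374011993408203, 15.132086753845215), 81.8698959350586) [0.5248955  0.02038139 0.08      ] [np.float64(0.011), np.float64(0.029)] [   8.47353609  -81.63529732 -171.71532167   98.35154876]
[ 48. 121. 125. 131. 140.] 124.0
```

View pics/crop1.png

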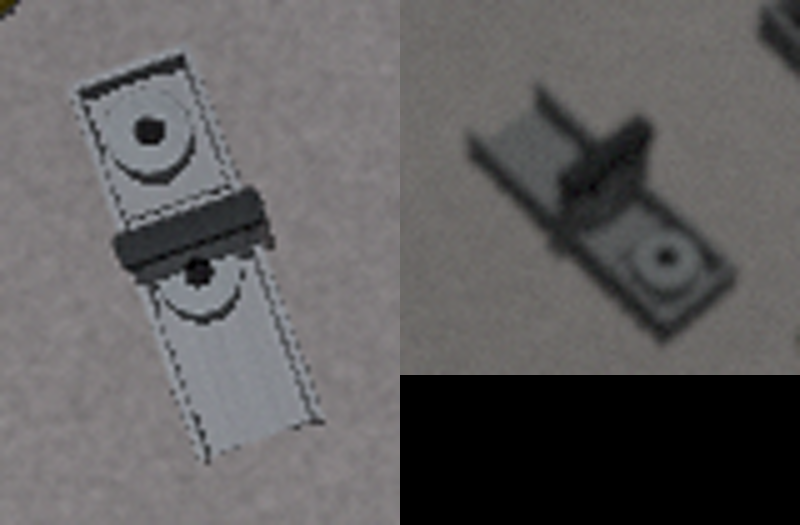

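The crop shows the bar's top face with its centre near full-image (307.8,210), the spout corners near (311.4,257.4) and (334.4,249.4), and the rear corners near (286,183.6) and (306.6,176). The front bush hole is at (310,219) and the rear hole at (300,191).

```bash
python3 - <<'E'
from h import *
import pickle
d=pickle.load(open('g0.pkl','rb')); g=d['top']
F=lambda u,v:(270+u/5-.4,165+v/5-.4)
bar=np.array([onz(g,*F(*p),.08) for p in [(115,237),(257,188),(265,213),(124,262)]]); print('bar',bar.round(4).tolist(),bar.mean(0))
w=np.array([onz(g,*F(*p),.03) for p in [(207,462),(322,422),(183,55),(79,94)]]); print('walls',w.round(4).tolist())
ax=(w[2]+w[3]-w[0]-w[1])/2; print('len',np.linalg.norm(ax),'yaw',np.degrees(np.arctan2(ax[1],ax[0])),'lip',(w[0]+w[1])/2)
print('bar yaw',np.degrees(np.arctan2(*(bar[0]-bar[1])[[1,0]]))-90)
for z in (.026,): print('holes',onz(g,*F(200,271),z),onz(g,*F(149,131),z))
E
```

```text
bar [[0.4986, 0.0363, 0.08], [0.5179, -0.0188, 0.08], [0.5082, -0.022, 0.08], [0.4889, 0.0327, 0.08]] [0.50339706 0.00705948 0.08      ]
walls [[0.4118, 0.0004, 0.03], [0.428, -0.0462, 0.03], [0.5785, 0.0108, 0.03], [0.5621, 0.0535, 0.03]]
len 0.160229406836439 yaw 20.107993361469976 lip [ 0.41987627 -0.02291167  0.03      ]
bar yaw 19.297867823505996
holes [0.4895808  0.00351529 0.026     ] [0.54741443 0.02475263 0.026     ]
```

```bash
cat >> h.py <<'E'
from scipy.spatial.transform import Rotation as Ro
T0=np.array([[0,1,0],[0,0,-1],[-1,0,0]],float)
def tool(yaw,tilt=0): return (Ro.from_euler('z',yaw,degrees=True)*Ro.from_euler('y',-tilt,degrees=True)).as_matrix()@T0
def go(p,yaw,tilt=0,s=None):
    s=s or env.observe(); R=np.array(s['tool_rot']); Rt=tool(yaw,tilt)
    print('t',s['time_s'],'row',np.round(R.T@(np.array(p)-s['position'])*100,2).tolist(),np.round(Ro.from_matrix(R.T@Rt).as_rotvec(),3).tolist())
E
python3 -c "
from h import *
go([.4834,.0,.22],19.5)"
```

```text
t 0.1 row [2.24, -37.46, -45.05] [-1.54, -0.001, 0.001]
```

Request:
carry_out:
  motion:
    - [[2.2, -37.5, -45.0, -1.54, 0, 0, 8.5], [2.2, -37.5, -45.0, -1.54, 0, 0, 8.5], [2.2, -37.5, -45.0, -1.54, 0, 0, 8.5], [2.2, -37.5, -45.0, -1.54, 0, 0, 8.5], [2.2, -37.5, -45.0, -1.54, 0, 0, 8.5]]

```text
time_s: 0.52
position: [0.3004, -0.3285, 0.2342]
tool_rot: [[-0.0, 0.842, -0.539], [0.001, -0.539, -0.842], [-1.0, -0.0, -0.0]]
ft_force: [0.6, -0.3, 0.4]
grip_width: 0.0848
```

```bash
python3 -c "
from h import *
go([.4834,.0,.22],19.5)"
```

```text
t 0.5167 row [1.43, -2.3, -37.53] [-0.91, -0.001, 0.0]
```

Request:
carry_out:
  motion:
    - [[1.4, -2.3, -37.5, -0.91, 0, 0, 8.5], [1.4, -2.3, -37.5, -0.91, 0, 0, 8.5], [1.4, -2.3, -37.5, -0.91, 0, 0, 8.5], [1.4, -2.3, -37.5, -0.91, 0, 0, 8.5], [1.4, -2.3, -37.5, -0.91, 0, 0, 8.5]]

```text
time_s: 0.93
position: [0.4028, -0.1471, 0.2266]
tool_rot: [[-0.0, 0.998, 0.056], [0.0, 0.056, -0.998], [-1.0, -0.0, -0.0]]
ft_force: [1.2, -0.5, -0.3]
grip_width: 0.085
```

```bash
python3 -c "
from h import *
go([.4834,.0,.22],19.5)"
```

```text
t 0.9333 row [0.66, 8.87, -14.23] [-0.284, -0.0, 0.0]
```

Request:
carry_out:
  motion:
    - [[0.6, 8.9, -14.2, -0.28, 0, 0, 8.5], [0.6, 8.9, -14.2, -0.28, 0, 0, 8.5], [0.6, 8.9, -14.2, -0.28, 0, 0, 8.5], [0.6, 8.9, -14.2, -0.28, 0, 0, 8.5], [0.6, 8.9, -14.2, -0.28, 0, 0, 8.5]]

```text
time_s: 1.35
position: [0.4858, 0.0026, 0.2201]
tool_rot: [[0.0, 0.944, 0.33], [0.002, 0.33, -0.944], [-1.0, 0.001, -0.002]]
ft_force: [-1.2, -0.5, -1.4]
grip_width: 0.0848
```

```bash
python3 -c "
from h import *
import pickle
go([.5034,.0071,.18],19.5)
g=shot('wrist','w1.png'); pickle.dump(g,open('w1.pkl','wb'))
print(-np.array(g['R']).T@np.array(g['t']),g['fov_y'],'bar',proj(g,[.5034,.0071,.08]),'lip',proj(g,[.4225,-.022,.004]))"
```

```text
t 1.35 row [4.02, 1.81, 0.16] [-0.004, -0.002, -0.001]
[0.46306939 0.06441231 0.35137586] 63.9111180741619 bar (np.float64(342.6629238675423), np.float64(188.0058114980384)) lip (np.float64(260.04551933627977), np.float64(172.0149379536624))
```

View pics/w1.png

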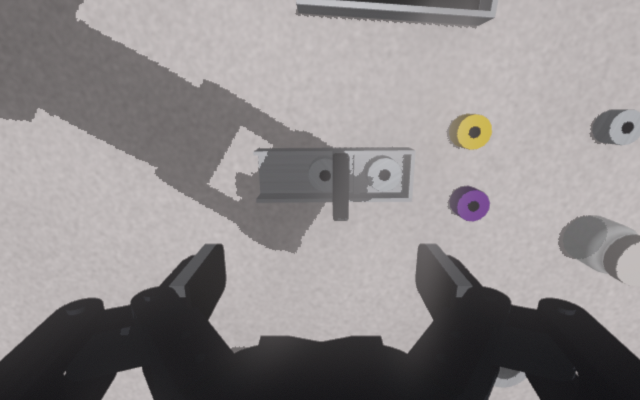

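The wrist view shows the bar's top at about (340.7,187), against a prediction of (342.7,188), so the estimate holds to 2 mm. The scoop's sides run horizontal in the picture, so the yaw is right.

```bash
python3 -c "
from h import *
go([.5026,.0068,.11],19.6)"
```

```text
t 1.4 row [11.01, 1.9, -0.03] [-0.007, -0.001, 0.001]
```

Request:
carry_out:
  motion:
    - [[0, 1.9, 0, 0, 0, 0, 4.5], [3, 1.9, 0, 0, 0, 0, 4.5], [7, 1.9, 0, 0, 0, 0, 4.5], [11, 1.9, 0, 0, 0, 0, 4.5], [11, 1.9, 0, 0, 0, 0, 4.5]]
  grip_force: 30

```text
time_s: 1.82
position: [0.4984, 0.003, 0.105]
tool_rot: [[-0.012, 0.946, 0.323], [0.003, 0.323, -0.946], [-1.0, -0.011, -0.006]]
ft_force: [-1.6, 0.2, -1.1]
grip_width: 0.0451
```

```bash
python3 -c "
from h import *
print(env.observe()['grip_width']);go([.5026,.0068,.064],19.6)"
```

```text
0.04505638619050816
t 1.8167 row [4.09, 0.56, -0.2] [-0.013, -0.007, 0.011]
```

Request:
carry_out:
  motion:
    - [[0, 0, 0, 0, 0, 0, 4.5], [0, 0, 0, 0, 0, 0, 4.5], [0, 0, 0, 0, 0, 0, 4.5]]

```text
time_s: 2.07
position: [0.5032, 0.0027, 0.1131]
tool_rot: [[0.004, 0.946, 0.324], [-0.001, 0.324, -0.946], [-1.0, 0.004, 0.002]]
ft_force: [0.7, 0.9, 0.1]
grip_width: 0.0449
```

```bash
python3 -c "
from h import *
s=env.observe();print(s['position'],s['ft_force'],s['wrist_torque']);go([.5026,.0068,.064],19.6)"
```

```text
[0.50324754 0.00269757 0.11312048] [0.68843679 0.94449518 0.09096822] [-0.01770625  0.02583121  0.00513581]
t 2.0667 row [4.91, 0.05, -0.42] [-0.013, 0.002, -0.004]
```

Request:
carry_out:
  motion:
    - [[1.5, 0.1, -0.4, -0.012, 0, 0, 4.5], [3, 0.1, -0.4, -0.012, 0, 0, 4.5], [4.6, 0.1, -0.4, -0.012, 0, 0, 4.5], [4.7, 0.1, -0.4, -0.012, 0, 0, 4.5], [4.7, 0.1, -0.4, -0.012, 0, 0, 4.5]]

```text
time_s: 2.48
position: [0.5023, 0.0072, 0.0649]
tool_rot: [[0.001, 0.942, 0.335], [-0.0, 0.335, -0.942], [-1.0, 0.001, 0.001]]
ft_force: [-0.1, -0.6, -0.3]
grip_width: 0.0449
```

Request:
carry_out:
  motion:
    - [[0, 0, 0, 0, 0, 0, 4.5], [0, 0, 0, 0, 0, 0, 4.5], [0, 0, 0, 0, 0, 0, 4.5]]

```text
time_s: 2.73
position: [0.5023, 0.0073, 0.0648]
tool_rot: [[0.002, 0.942, 0.335], [-0.0, 0.335, -0.942], [-1.0, 0.002, 0.001]]
ft_force: [0.2, -0.0, -0.7]
grip_width: 0.0448
```

```bash
python3 -c "
from h import *
import pickle
go([.5026,.0068,.064],19.6)
g=shot('wrist','w2.png'); pickle.dump(g,open('w2.pkl','wb'))"
```

```text
t 2.7333 row [0.08, 0.01, 0.06] [-0.0, 0.001, -0.002]
```

View pics/w2.png

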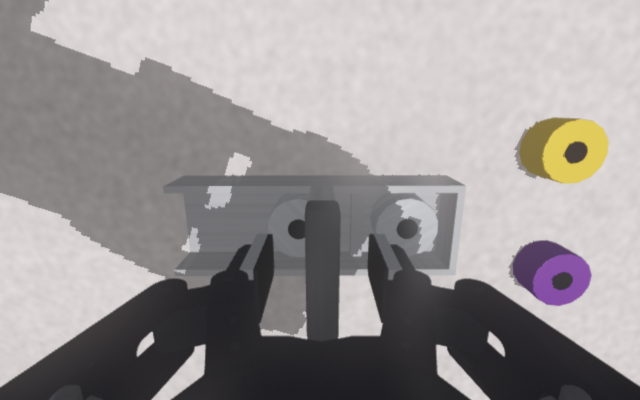

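The wrist view shows the bar at columns 306–340, centred between the pads at columns 270 and 370, with the bushes clear below. I'll close now.

Request:
carry_out:
  motion:
    - [[0, 0, 0, 0, 0, 0, 2.2], [0, 0, 0, 0, 0, 0, 1.8], [0, 0, 0, 0, 0, 0, 1.6], [0, 0, 0, 0, 0, 0, 1.3], [0, 0, 0, 0, 0, 0, 1.0]]
  grip_force: 30

```text
time_s: 3.2
position: [0.5021, 0.0074, 0.064]
tool_rot: [[0.001, 0.942, 0.335], [-0.0, 0.335, -0.942], [-1.0, 0.001, 0.0]]
ft_force: [1.1, 0.7, 3.2]
grip_width: 0.0131
```

Request:
carry_out:
  motion:
    - [[0, 0, 0, 0, 0, 0, 0.5], [0, 0, 0, 0, 0, 0, 0.5], [0, 0, 0, 0, 0, 0, 0.5], [0, 0, 0, 0, 0, 0, 0.5], [0, 0, 0, 0, 0, 0, 0.5]]
  grip_force: 90

```text
time_s: 3.62
position: [0.5022, 0.0074, 0.0642]
tool_rot: [[0.001, 0.942, 0.335], [-0.0, 0.335, -0.942], [-1.0, 0.001, 0.001]]
ft_force: [1.3, 0.9, 5.7]
grip_width: 0.0127
```

```bash
python3 -c "
from h import *
s=env.observe();print(s['position'],s['ft_force'],s['wrist_torque'],s['grip_width']);print(np.round(s['tool_rot'],4).tolist())"
```

```text
[0.50219459 0.00738077 0.06416585] [1.27444311 0.91810411 5.67367313] [ 0.13457748 -0.0510553   0.01200553] 0.01266092058744544
[[0.0012, 0.9421, 0.3354], [-0.0002, 0.3354, -0.9421], [-1.0, 0.0011, 0.0006]]
```

The grip stopped at about 13 mm, on the bar. I'll lift slowly to 6 cm.

Request:
carry_out:
  motion:
    - [[-0.2, 0, 0, 0, 0, 0, 0.5], [-0.7, 0, 0, 0, 0, 0, 0.5], [-1.4, 0, 0, 0, 0, 0, 0.5], [-2.2, 0, 0, 0, 0, 0, 0.5], [-3.0, 0, 0, 0, 0, 0, 0.5]]

```text
time_s: 4.03
position: [0.5016, 0.0074, 0.0944]
tool_rot: [[-0.001, 0.942, 0.335], [0.0, 0.335, -0.942], [-1.0, -0.0, -0.0]]
ft_force: [1.0, 0.1, -5.7]
grip_width: 0.0123
```

Request:
carry_out:
  motion:
    - [[-0.8, 0, 0, 0, 0, 0, 0.5], [-1.6, 0, 0, 0, 0, 0, 0.5], [-2.3, 0, 0, 0, 0, 0, 0.5], [-2.8, 0, 0, 0, 0, 0, 0.5], [-3.0, 0, 0, 0, 0, 0, 0.5]]

```text
time_s: 4.45
position: [0.502, 0.0074, 0.1247]
tool_rot: [[0.001, 0.942, 0.335], [-0.0, 0.335, -0.942], [-1.0, 0.001, 0.001]]
ft_force: [0.7, 0.9, -6.1]
grip_width: 0.0122
```

```bash
cat >> h.py <<'E'
YT=16.0
a=np.radians(YT); LT=np.array([.473-.010*np.cos(a),.258-.010*np.sin(a)])
def S(yaw,tilt): return (Ro.from_euler('z',yaw,degrees=True)*Ro.from_euler('y',-tilt,degrees=True)).as_matrix()
OFF=np.array([.086,0,.0602])
def lipgo(lz,tilt,xy=LT,yaw=YT,s=None): go(np.r_[xy,lz]+S(yaw,tilt)@OFF,yaw,tilt,s)
def lip():
    s=env.observe(); M=np.array(s['tool_rot'])@T0.T; L=s['position']-M@OFF
    print('lip',L.round(4),'ypr',Ro.from_matrix(M).as_euler('ZYX',degrees=True).round(2),'F',np.round(s['ft_force'],2),'M',np.round(s['wrist_torque'],3),'w',round(s['grip_width'],4))
E
python3 -c "
from h import *
import pickle
lip(); lipgo(.066,0)
for n in('top','wrist'): g=shot(n,n+'3.png'); pickle.dump(g,open(n+'3.pkl','wb'))"
```

```text
lip [ 0.4211 -0.0215  0.0644] ypr [19.6  -0.06 -0.04] F [ 0.74  0.86 -6.09] M [-0.009  0.046  0.047] w 0.0122
t 4.45 row [-0.15, 13.26, -24.11] [0.063, 0.001, -0.001]
```

View pics/wrist3.png

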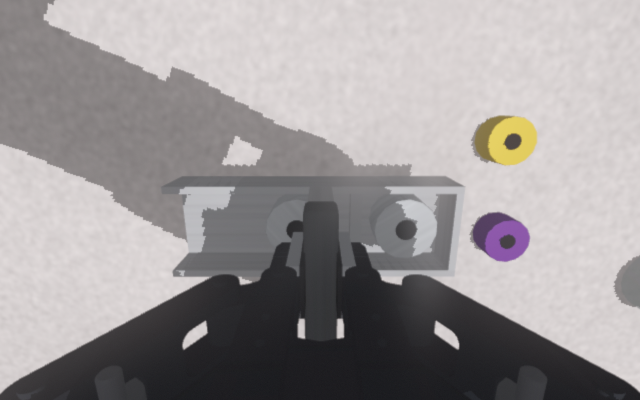

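The wrist view shows the scoop hanging level in the grip, front bush hole at (296,229) and rear hole at (406,229). The wrist force of about 6 N matches 0.6 kg. Now I'll carry it sideways to the tray with gentle ramps.

Request:
carry_out:
  motion:
    - [[0, 0.2, -0.35, 0, 0, 0, 0.5], [0, 0.6, -1.05, 0, 0, 0, 0.5], [0, 1.15, -2.1, 0, 0, 0, 0.5], [0, 1.95, -3.5, 0, 0, 0, 0.5], [0, 2.8, -5.1, 0, 0, 0, 0.5]]

```text
time_s: 4.97
position: [0.5111, 0.0662, 0.1235]
tool_rot: [[-0.001, 0.942, 0.335], [0.0, 0.335, -0.942], [-1.0, -0.0, -0.0]]
ft_force: [0.6, 0.3, -6.4]
grip_width: 0.0124
```

Request:
carry_out:
  motion:
    - [[0, 0.9, -1.7, 0, 0, 0, 0.5], [0, 1.85, -3.35, 0, 0, 0, 0.5], [0, 2.75, -5.0, 0, 0, 0, 0.5], [0, 3.65, -6.65, 0, 0, 0, 0.5], [0, 4.6, -8.3, 0, 0, 0, 0.5]]

```text
time_s: 5.38
position: [0.5262, 0.1607, 0.1234]
tool_rot: [[-0.001, 0.942, 0.336], [0.0, 0.336, -0.942], [-1.0, -0.001, -0.0]]
ft_force: [-0.3, -0.7, -5.6]
grip_width: 0.0122
```

Request:
carry_out:
  motion:
    - [[0, 0.9, -1.65, 0, 0, 0, 0.5], [0, 1.8, -3.25, 0, 0, 0, 0.5], [0, 2.6, -4.75, 0, 0, 0, 0.5], [0, 3.35, -6.15, 0, 0, 0, 0.5], [0, 4.1, -7.45, 0, 0, 0, 0.5]]

```text
time_s: 5.8
position: [0.5395, 0.2447, 0.1232]
tool_rot: [[-0.001, 0.942, 0.336], [0.0, 0.336, -0.942], [-1.0, -0.001, -0.001]]
ft_force: [0.3, -0.1, -6.2]
grip_width: 0.0125
```

Request:
carry_out:
  motion:
    - [[0, 0.6, -1.15, 0.01, 0, 0, 0.5], [0, 1.1, -2.0, 0.025, 0, 0, 0.5], [0, 1.45, -2.65, 0.045, 0, 0, 0.5], [0, 1.7, -3.1, 0.06, 0, 0, 0.5], [0, 1.8, -3.25, 0.063, 0, 0, 0.5]]

```text
time_s: 6.22
position: [0.5457, 0.2806, 0.1232]
tool_rot: [[-0.001, 0.961, 0.276], [0.0, 0.276, -0.961], [-1.0, -0.001, -0.0]]
ft_force: [0.2, 0.2, -6.7]
grip_width: 0.0122
```

```bash
python3 -c "
from h import *
import pickle
lip(); lipgo(.05,8); lipgo(.04,12); lipgo(.024,12)
s=env.observe(); print(np.round(s['q'],1))
g=shot('wrist','wrist4.png'); pickle.dump(g,open('wrist4.pkl','wb')); print(onz(g,0,0,0))
a,b=[cv2.cvtColor(x['image'],cv2.COLOR_RGB2GRAY)[170:270,165:470].astype(int) for x in (pickle.load(open('wrist3.pkl','rb')),g)]
"
```

```text
lip [0.463  0.2568 0.0631] ypr [16.02  0.04  0.02] F [ 0.2   0.19 -6.72] M [-0.045  0.063  0.024] w 0.0122
t 6.2167 row [0.17, -0.94, 0.17] [0.0, -0.0, 0.14]
t 6.2167 row [0.65, -1.45, 0.17] [0.0, -0.0, 0.21]
t 6.2167 row [2.25, -1.45, 0.17] [0.0, -0.0, 0.21]
[16.2 34.  73.9  0.  72.2  0.1]
[0.28811947 0.35148903 0.        ]
```

View pics/wrist4.png

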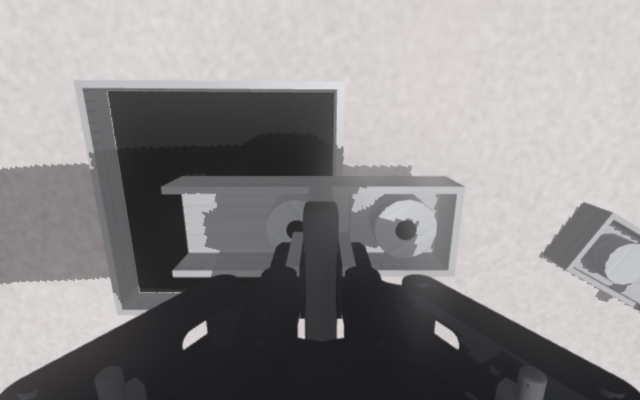

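The wrist view shows the scoop's spout over the tray, aligned with its walls (tray right wall at column ~340, left wall at 78–120). The bushes have not moved: holes at (296,229) and (406,229). I'll pre-tilt to 8°.

Request:
carry_out:
  motion:
    - [[0, -0.1, 0.05, 0, 0, 0.01, 0.5], [0.05, -0.25, 0.1, 0, 0, 0.04, 0.5], [0.1, -0.5, 0.15, 0, 0, 0.08, 0.5], [0.15, -0.75, 0.15, 0, 0, 0.12, 0.5], [0.2, -0.9, 0.15, 0, 0, 0.14, 0.5]]

```text
time_s: 6.68
position: [0.5371, 0.2745, 0.1217]
tool_rot: [[0.135, 0.952, 0.275], [0.039, 0.272, -0.961], [-0.99, 0.141, 0.0]]
ft_force: [-0.9, -0.5, -7.5]
grip_width: 0.0122
```

```bash
python3 -c "
from h import *
lip(); lipgo(.035,12); lipgo(.024,12)"
```

```text
lip [0.4634 0.2534 0.05  ] ypr [ 1.597e+01 -8.080e+00 -1.000e-02] F [-0.88 -0.54 -7.46] M [-0.096  0.356  0.009] w 0.0122
t 6.6833 row [0.92, -0.59, -0.18] [-0.0, 0.0, 0.068]
t 6.6833 row [2.01, -0.74, -0.18] [-0.0, 0.0, 0.068]
```

Request:
carry_out:
  motion:
    - [[0.2, -0.1, -0.05, 0, 0, 0.015, 0.5], [0.6, -0.3, -0.1, 0, 0, 0.035, 0.5], [1.1, -0.5, -0.15, 0, 0, 0.055, 0.5], [1.6, -0.65, -0.2, 0, 0, 0.065, 0.5], [1.9, -0.75, -0.2, 0, 0, 0.068, 0.5]]

```text
time_s: 7.1
position: [0.532, 0.2752, 0.1014]
tool_rot: [[0.198, 0.941, 0.275], [0.056, 0.269, -0.961], [-0.979, 0.205, 0.0]]
ft_force: [-1.5, 0.1, -6.5]
grip_width: 0.0127
```

```bash
cat >> h.py <<'E'
import pickle
def track(tag):
    g=shot('wrist',tag+'.png'); pickle.dump(g,open(tag+'.pkl','wb'))
    a=cv2.cvtColor(pickle.load(open('wrist4.pkl','rb'))['image'],cv2.COLOR_RGB2GRAY); b=cv2.cvtColor(g['image'],cv2.COLOR_RGB2GRAY)
    for nm,(x0,x1,y0,y1) in dict(front=(283,302,218,240),rear=(392,420,215,243)).items():
        r=b[y0-4:y1+4,x0-40:x1+12]; q=cv2.matchTemplate(r,a[y0:y1,x0:x1],cv2.TM_CCOEFF_NORMED); _,v,_,l=cv2.minMaxLoc(q)
        print(nm,'shift px',l[0]-40,l[1]-4,'score',round(v,2),end=' | ')
    print()
E
python3 -c "
from h import *
lip(); track('k0')
for l,t in ((.02,13),(.019,14)): lipgo(l,t)"
```

```text
lip [0.463  0.2554 0.0248] ypr [ 1.598e+01 -1.186e+01 -1.000e-02] F [-1.46  0.08 -6.5 ] M [-0.109  0.385 -0.016] w 0.0127
front shift px 0 0 score 0.98 | rear shift px -1 0 score 0.86 | 
t 7.15 row [0.26, -0.16, 0.03] [-0.0, 0.0, 0.021]
t 7.15 row [0.21, -0.29, 0.03] [-0.0, 0.0, 0.038]
```

Request:
carry_out:
  motion:
    - [[0.1, -0.05, 0, 0, 0, 0.006, 0.5], [0.2, -0.1, 0, 0, 0, 0.014, 0.5], [0.25, -0.17, 0, 0, 0, 0.024, 0.5], [0.25, -0.25, 0, 0, 0, 0.032, 0.5], [0.25, -0.3, 0, 0, 0, 0.038, 0.5]]

```text
time_s: 7.57
position: [0.5304, 0.275, 0.0989]
tool_rot: [[0.235, 0.932, 0.275], [0.067, 0.267, -0.961], [-0.97, 0.244, 0.0]]
ft_force: [0.4, 0.1, -6.2]
grip_width: 0.013
```

```bash
python3 -c "
from h import *
lip(); track('k1')
for l,t in ((.017,15),(.015,16)): lipgo(l,t)"
```

```text
lip [0.4643 0.2561 0.0195] ypr [ 15.99 -14.13  -0.  ] F [ 0.38  0.14 -6.22] M [-0.1    0.443  0.002] w 0.013
front shift px -1 0 score 0.98 | rear shift px -3 0 score 0.85 | 
t 7.6167 row [0.08, -0.25, 0.06] [-0.0, 0.0, 0.015]
t 7.6167 row [0.13, -0.4, 0.06] [-0.0, 0.0, 0.033]
```

```bash
cat >> h.py <<'E'
def rigid(tag):
    a=cv2.cvtColor(pickle.load(open('wrist4.pkl','rb'))['image'],cv2.COLOR_RGB2GRAY); b=cv2.cvtColor(pickle.load(open(tag+'.pkl','rb'))['image'],cv2.COLOR_RGB2GRAY)
    e=lambda i:cv2.Canny(i,40,120)
    for x0,x1,y0,y1 in ((445,470,174,204),(440,468,255,280),(160,195,174,196),(170,200,260,280),(390,425,195,245)):
        q=cv2.matchTemplate(b[y0-10:y1+10,x0-10:x1+10],a[y0:y1,x0:x1],cv2.TM_CCOEFF_NORMED); _,v,_,l=cv2.minMaxLoc(q); print((x0,y0),l[0]-10,l[1]-10,round(v,2),end='; ')
    print()
E
python3 -c "
from h import *
rigid('k0');rigid('k1')"
```

```text
(445, 174) 0 0 0.99; (440, 255) 0 0 0.99; (160, 174) 0 0 0.94; (170, 260) 0 0 0.89; (390, 195) -1 0 0.85; 
(445, 174) 0 0 0.99; (440, 255) 0 0 0.99; (160, 174) 0 0 0.94; (170, 260) 0 0 0.89; (390, 195) -3 0 0.85;
```

Request:
carry_out:
  motion:
    - [[0.05, -0.05, 0, 0, 0, 0.003, 0.5], [0.05, -0.1, 0, 0, 0, 0.006, 0.5], [0.1, -0.15, 0.05, 0, 0, 0.01, 0.5], [0.1, -0.2, 0.05, 0, 0, 0.013, 0.5], [0.1, -0.25, 0.05, 0, 0, 0.016, 0.5]]

```text
time_s: 8.03
position: [0.5286, 0.274, 0.0972]
tool_rot: [[0.249, 0.928, 0.275], [0.071, 0.266, -0.961], [-0.966, 0.259, -0.0]]
ft_force: [-0.0, -0.6, -5.7]
grip_width: 0.0126
```

```bash
python3 -c "
from h import *
lip(); track('k2')
for l,t in ((.016,16),(.015,17)): lipgo(l,t)"
```

```text
lip [0.4637 0.2554 0.0168] ypr [ 15.98 -15.02   0.  ] F [-0.02 -0.57 -5.7 ] M [-0.128  0.465 -0.066] w 0.0126
front shift px -3 0 score 0.95 | rear shift px -6 0 score 0.85 | 
t 8.0833 row [-0.08, -0.14, 0.01] [-0.0, 0.0, 0.017]
t 8.0833 row [-0.13, -0.28, 0.01] [-0.0, 0.0, 0.035]
```

```bash
cat >> h.py <<'E'
def holes(tag):
    b=cv2.cvtColor(pickle.load(open(tag+'.pkl','rb'))['image'],cv2.COLOR_RGB2GRAY)
    for nm,(x0,x1,y0,y1) in dict(front=(200,303,215,234),rear=(360,430,205,255)).items():
        m=((b[y0:y1,x0:x1]<75)*255).astype(np.uint8); n,_,st,ce=cv2.connectedComponentsWithStats(m)
        print(nm,[(int(st[i,4]),(ce[i]+[x0,y0]).round(1).tolist()) for i in range(1,n) if 40<st[i,4]<900],end=' | ')
    print()
E
python3 -c "
from h import *
for t in ('wrist4','k0','k1','k2'): holes(t)
o=np.hstack([cv2.resize(pickle.load(open(t+'.pkl','rb'))['image'][165:285,155:475],None,fx=1.25,fy=1.25) for t in ('wrist4','k2')])
cv2.imwrite('pics/cmp.png',o[:,:,::-1])"
```

```text
front [(174, [294.5, 226.8])] | rear [(111, [400.4, 231.1]), (58, [362.3, 249.8])] | 
front [(181, [294.2, 226.9])] | rear [(55, [362.4, 250.2])] | 
front [(189, [293.7, 226.9])] | rear [(55, [362.4, 250.2])] | 
front [(201, [292.7, 227.1])] | rear [(46, [392.6, 231.8]), (55, [362.4, 250.2])] |
```

View pics/cmp.png

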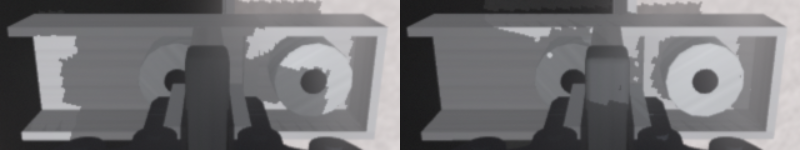

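The comparison shows both bushes creeping towards the spout, the front by about 2 mm and the rear by about 4 mm towards its sill. The scoop is steady in the grip. I'll hold at 15° and see whether the front one keeps sliding.

Request:
carry_out:
  motion:
    - [[0, 0, 0, 0, 0, 0, 0.5], [0, 0, 0, 0, 0, 0, 0.5], [0, 0, 0, 0, 0, 0, 0.5], [0, 0, 0, 0, 0, 0, 0.5], [0, 0, 0, 0, 0, 0, 0.5]]

```text
time_s: 8.5
position: [0.5286, 0.274, 0.0973]
tool_rot: [[0.249, 0.929, 0.275], [0.071, 0.266, -0.961], [-0.966, 0.259, 0.0]]
ft_force: [-0.2, 0.5, -6.4]
grip_width: 0.0127
```

```bash
python3 -c "
from h import *
lip(); track('k3'); holes('k3')
for l,t in ((.016,15.5),(.015,16)): lipgo(l,t)"
```

```text
lip [0.4638 0.2554 0.0168] ypr [ 15.99 -15.02  -0.  ] F [-0.22  0.5  -6.43] M [-0.205  0.465 -0.003] w 0.0127
front shift px -5 0 score 0.91 | rear shift px -9 0 score 0.85 | 
front [(212, [291.1, 227.2])] | rear [(67, [390.5, 231.7]), (55, [362.4, 250.2])] | 
t 8.55 row [-0.0, -0.11, 0.01] [-0.0, 0.0, 0.008]
t 8.55 row [0.02, -0.19, 0.01] [-0.0, 0.0, 0.017]
```

Creep of about 2 px in 0.45 s isn't a real slide yet. I'll keep tilting slowly, with the lip lower.

Request:
carry_out:
  motion:
    - [[0, -0.05, 0, 0, 0, 0.003, 0.5], [0, -0.1, 0, 0, 0, 0.007, 0.5], [0, -0.15, 0, 0, 0, 0.01, 0.5], [0, -0.15, 0, 0, 0, 0.014, 0.5], [0, -0.2, 0, 0, 0, 0.017, 0.5]]

```text
time_s: 8.97
position: [0.5267, 0.2735, 0.0967]
tool_rot: [[0.265, 0.924, 0.275], [0.076, 0.265, -0.961], [-0.961, 0.276, -0.0]]
ft_force: [-0.0, 0.8, -6.2]
grip_width: 0.0126
```

```bash
python3 -c "
from h import *
lip(); track('k4'); holes('k4')
for l,t in ((.015,16.5),(.015,17)): lipgo(l,t)"
```

```text
lip [0.4632 0.2553 0.0152] ypr [ 15.99 -16.01   0.  ] F [-0.04  0.84 -6.2 ] M [-0.107  0.472 -0.07 ] w 0.0126
front shift px -7 0 score 0.88 | rear shift px -9 0 score 0.85 | 
front [(218, [288.4, 227.4])] | rear [(75, [390.8, 231.6]), (55, [362.4, 250.2])] | 
t 9.0167 row [-0.05, -0.02, 0.01] [-0.0, 0.0, 0.009]
t 9.0167 row [-0.13, -0.07, 0.01] [-0.0, 0.0, 0.017]
```

Request:
carry_out:
  motion:
    - [[0, -0.03, 0, 0, 0, 0.003, 0.5], [-0.03, -0.05, 0, 0, 0, 0.007, 0.5], [-0.05, -0.07, 0, 0, 0, 0.01, 0.5], [-0.1, -0.08, 0, 0, 0, 0.014, 0.5], [-0.12, -0.1, 0, 0, 0, 0.017, 0.5]]

```text
time_s: 9.43
position: [0.5255, 0.2731, 0.0977]
tool_rot: [[0.281, 0.919, 0.275], [0.08, 0.263, -0.961], [-0.956, 0.292, 0.0]]
ft_force: [-0.5, 1.1, -6.2]
grip_width: 0.0125
```

```bash
python3 -c "
from h import *
lip(); track('k5'); holes('k5')
for l,t in ((.015,17.5),(.015,18)): lipgo(l,t)"
```

```text
lip [0.4633 0.2553 0.015 ] ypr [ 15.99 -16.98  -0.  ] F [-0.48  1.09 -6.17] M [-0.155  0.535 -0.038] w 0.0125
front shift px -12 1 score 0.84 | rear shift px -9 0 score 0.85 | 
front [(231, [283.8, 227.6])] | rear [(83, [390.9, 231.4]), (55, [362.4, 250.2])] | 
t 9.4833 row [-0.07, -0.04, 0.01] [-0.0, 0.0, 0.009]
t 9.4833 row [-0.15, -0.09, 0.01] [-0.0, 0.0, 0.018]
```

At 17° the front bush is clearly under way, about 5 px per step and rising, with the rear against its sill. I'll hold this angle.

Request:
carry_out:
  motion:
    - [[0, 0, 0, 0, 0, 0, 0.5], [0, 0, 0, 0, 0, 0, 0.5], [0, 0, 0, 0, 0, 0, 0.5], [0, 0, 0, 0, 0, 0, 0.5], [0, 0, 0, 0, 0, 0, 0.5]]

```text
time_s: 9.9
position: [0.5255, 0.2731, 0.0976]
tool_rot: [[0.28, 0.92, 0.275], [0.08, 0.263, -0.961], [-0.957, 0.292, -0.0]]
ft_force: [0.1, -0.2, -5.6]
grip_width: 0.0124
```

```bash
python3 -c "
from h import *
lip(); track('k6'); holes('k6')
for l,t in ((.015,17.5),(.015,18)): lipgo(l,t)"
```

```text
lip [0.4633 0.2553 0.0149] ypr [ 15.98 -16.96   0.  ] F [ 0.08 -0.18 -5.63] M [-0.128  0.53  -0.038] w 0.0124
front shift px -21 1 score 0.84 | rear shift px -9 0 score 0.85 | 
front [(233, [275.2, 227.6])] | rear [(79, [391.0, 232.0]), (55, [362.4, 250.2])] | 
t 9.95 row [-0.09, -0.05, 0.01] [-0.0, 0.0, 0.009]
t 9.95 row [-0.16, -0.1, 0.01] [-0.0, 0.0, 0.018]
```

It accelerates at a constant angle (8.6 px in this period), so it is sliding. I'll keep holding at 17°.

Request:
carry_out:
  motion:
    - [[0, 0, 0, 0, 0, 0, 0.5], [0, 0, 0, 0, 0, 0, 0.5], [0, 0, 0, 0, 0, 0, 0.5], [0, 0, 0, 0, 0, 0, 0.5], [0, 0, 0, 0, 0, 0, 0.5]]

```text
time_s: 10.37
position: [0.5255, 0.2731, 0.0976]
tool_rot: [[0.28, 0.92, 0.275], [0.08, 0.263, -0.961], [-0.957, 0.292, -0.0]]
ft_force: [-0.3, 0.4, -5.3]
grip_width: 0.0124
```

Request:
carry_out:
  motion:
    - [[0, 0, 0, 0, 0, 0, 0.5], [0, 0, 0, 0, 0, 0, 0.5], [0, 0, 0, 0, 0, 0, 0.5], [0, 0, 0, 0, 0, 0, 0.5], [0, 0, 0, 0, 0, 0, 0.5]]

```text
time_s: 10.78
position: [0.5255, 0.2731, 0.0976]
tool_rot: [[0.28, 0.92, 0.275], [0.08, 0.263, -0.961], [-0.957, 0.292, 0.0]]
ft_force: [0.4, -0.0, -6.2]
grip_width: 0.0126
```

Request:
carry_out:
  motion:
    - [[0, 0, 0, 0, 0, 0, 0.5], [0, 0, 0, 0, 0, 0, 0.5], [0, 0, 0, 0, 0, 0, 0.5], [0, 0, 0, 0, 0, 0, 0.5], [0, 0, 0, 0, 0, 0, 0.5]]

```text
time_s: 11.2
position: [0.5255, 0.2731, 0.0976]
tool_rot: [[0.28, 0.92, 0.275], [0.08, 0.263, -0.961], [-0.957, 0.292, -0.0]]
ft_force: [0.3, 0.3, -5.8]
grip_width: 0.0127
```

Request:
carry_out:
  motion:
    - [[0, 0, 0, 0, 0, 0, 0.5], [0, 0, 0, 0, 0, 0, 0.5], [0, 0, 0, 0, 0, 0, 0.5], [0, 0, 0, 0, 0, 0, 0.5], [0, 0, 0, 0, 0, 0, 0.5]]

```text
time_s: 11.62
position: [0.5255, 0.2731, 0.0976]
tool_rot: [[0.28, 0.92, 0.275], [0.08, 0.263, -0.961], [-0.957, 0.292, 0.0]]
ft_force: [1.2, -0.2, -6.7]
grip_width: 0.0124
```

```bash
python3 -c "
from h import *
lip(); track('k7'); holes('k7'); rigid('k7')"
```

```text
lip [0.4633 0.2553 0.0149] ypr [ 15.99 -16.96  -0.  ] F [ 1.19 -0.24 -6.65] M [-0.117  0.532  0.011] w 0.0124
front shift px -28 1 score 0.39 | rear shift px -9 0 score 0.85 | 
front [(234, [230.0, 227.7])] | rear [(83, [391.1, 231.8]), (55, [362.4, 250.2])] | 
(445, 174) 0 0 0.99; (440, 255) 0 0 1.0; (160, 174) 0 0 0.94; (170, 260) 0 0 0.88; (390, 195) -9 0 0.85;
```

View pics/k7.png

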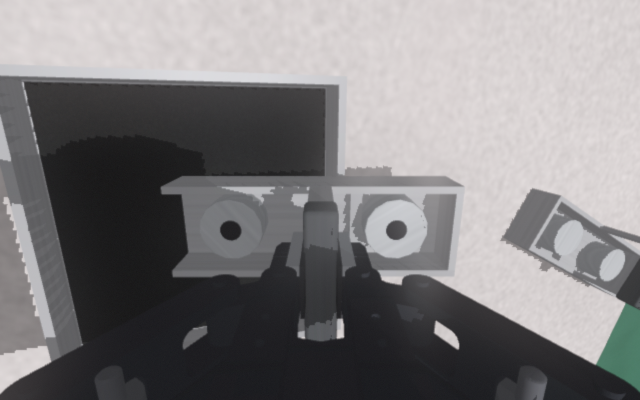

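The wrist view shows the front bush at (230,230), sliding gently towards the spout at about 16 mm/s. The rear bush sits at its sill at (396,230). I'll keep holding.

Request:
carry_out:
  motion:
    - [[0, 0, 0, 0, 0, 0, 0.5], [0, 0, 0, 0, 0, 0, 0.5], [0, 0, 0, 0, 0, 0, 0.5], [0, 0, 0, 0, 0, 0, 0.5], [0, 0, 0, 0, 0, 0, 0.5]]

```text
time_s: 12.08
position: [0.5255, 0.2731, 0.0976]
tool_rot: [[0.28, 0.92, 0.275], [0.08, 0.263, -0.961], [-0.956, 0.292, -0.0]]
ft_force: [0.1, -0.5, -5.4]
grip_width: 0.0126
```

Request:
carry_out:
  motion:
    - [[0, 0, 0, 0, 0, 0, 0.5], [0, 0, 0, 0, 0, 0, 0.5], [0, 0, 0, 0, 0, 0, 0.5], [0, 0, 0, 0, 0, 0, 0.5], [0, 0, 0, 0, 0, 0, 0.5]]

```text
time_s: 12.5
position: [0.5255, 0.2731, 0.0976]
tool_rot: [[0.28, 0.919, 0.275], [0.08, 0.263, -0.961], [-0.956, 0.292, -0.0]]
ft_force: [-0.2, 0.9, -5.5]
grip_width: 0.0122
```

Request:
carry_out:
  motion:
    - [[0, 0, 0, 0, 0, 0, 0.5], [0, 0, 0, 0, 0, 0, 0.5], [0, 0, 0, 0, 0, 0, 0.5], [0, 0, 0, 0, 0, 0, 0.5], [0, 0, 0, 0, 0, 0, 0.5]]

```text
time_s: 12.92
position: [0.5255, 0.2731, 0.0976]
tool_rot: [[0.28, 0.92, 0.275], [0.08, 0.263, -0.961], [-0.957, 0.292, 0.0]]
ft_force: [0.7, -0.2, -6.2]
grip_width: 0.0125
```

Request:
carry_out:
  motion:
    - [[0, 0, 0, 0, 0, 0, 0.5], [0, 0, 0, 0, 0, 0, 0.5], [0, 0, 0, 0, 0, 0, 0.5], [0, 0, 0, 0, 0, 0, 0.5], [0, 0, 0, 0, 0, 0, 0.5]]

```text
time_s: 13.33
position: [0.5256, 0.2731, 0.0977]
tool_rot: [[0.281, 0.919, 0.275], [0.08, 0.263, -0.961], [-0.956, 0.292, -0.0]]
ft_force: [0.2, 0.7, -4.8]
grip_width: 0.0125
```

Request:
carry_out:
  motion:
    - [[0, 0, 0, 0, 0, 0, 0.5], [0, 0, 0, 0, 0, 0, 0.5], [0, 0, 0, 0, 0, 0, 0.5], [0, 0, 0, 0, 0, 0, 0.5], [0, 0, 0, 0, 0, 0, 0.5]]

```text
time_s: 13.75
position: [0.5255, 0.2731, 0.0976]
tool_rot: [[0.28, 0.92, 0.275], [0.08, 0.263, -0.961], [-0.956, 0.292, 0.0]]
ft_force: [0.8, -1.2, -4.4]
grip_width: 0.0126
```

```bash
python3 -c "
from h import *
lip(); track('k8'); rigid('k8')"
```

```text
lip [0.4633 0.2553 0.015 ] ypr [ 15.99 -16.96  -0.  ] F [ 0.79 -1.21 -4.36] M [-0.152  0.302  0.004] w 0.0126
front shift px 12 4 score 0.35 | rear shift px -9 0 score 0.86 | 
(445, 174) 0 0 1.0; (440, 255) 0 0 1.0; (160, 174) 0 0 0.87; (170, 260) 0 0 0.88; (390, 195) -9 0 0.85;
```

View pics/k8.png

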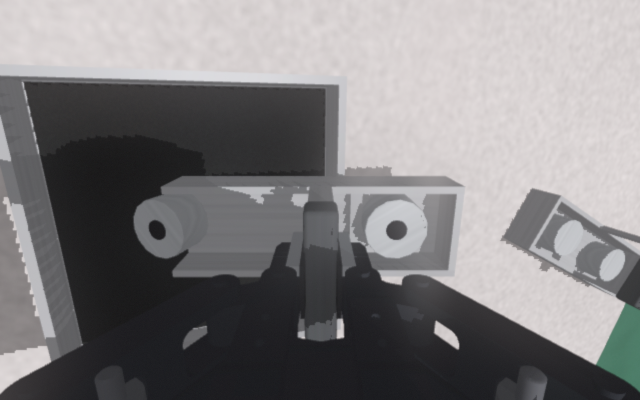

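The wrist view shows the front bush tipped over the lip at about (158,230), leaning into the tray, and the force has dropped to 4.4 N. I'll hold on and check numerically whether it keeps moving.

Request:
carry_out:
  motion:
    - [[0, 0, 0, 0, 0, 0, 0.5], [0, 0, 0, 0, 0, 0, 0.5], [0, 0, 0, 0, 0, 0, 0.5], [0, 0, 0, 0, 0, 0, 0.5], [0, 0, 0, 0, 0, 0, 0.5]]

```text
time_s: 14.22
position: [0.5255, 0.2731, 0.0976]
tool_rot: [[0.28, 0.92, 0.275], [0.08, 0.263, -0.961], [-0.957, 0.292, -0.0]]
ft_force: [0.9, -0.0, -4.9]
grip_width: 0.0125
```

Request:
carry_out:
  motion:
    - [[0, 0, 0, 0, 0, 0, 0.5], [0, 0, 0, 0, 0, 0, 0.5], [0, 0, 0, 0, 0, 0, 0.5], [0, 0, 0, 0, 0, 0, 0.5], [0, 0, 0, 0, 0, 0, 0.5]]

```text
time_s: 14.63
position: [0.5255, 0.2731, 0.0976]
tool_rot: [[0.28, 0.92, 0.275], [0.08, 0.263, -0.961], [-0.957, 0.292, 0.0]]
ft_force: [-0.2, 1.2, -4.8]
grip_width: 0.0121
```

```bash
cat >> h.py <<'E'
def fb(tag,x0=40,x1=215,y0=150,y1=300):
    b=cv2.cvtColor(pickle.load(open(tag+'.pkl','rb'))['image'],cv2.COLOR_RGB2GRAY)
    m=((b<70)*255).astype(np.uint8); n,_,st,ce=cv2.connectedComponentsWithStats(m)
    print(tag,[(st[i].tolist(),ce[i].round(1).tolist()) for i in range(1,n) if 60<st[i,4]<900 and x0<ce[i][0]<x1 and y0<ce[i][1]<y1])
E
python3 -c "
from h import *
lip(); track('k9'); fb('k8'); fb('k9')
a,b=[pickle.load(open(t+'.pkl','rb'))['image'].astype(int) for t in('k8','k9')]
d=np.abs(a-b).max(2)>25; d=cv2.morphologyEx(d.astype(np.uint8),cv2.MORPH_OPEN,np.ones((3,3))); print('changed',d.sum(),np.argwhere(d)[[0,-1]] if d.sum() else '')"
```

```text
lip [0.4633 0.2553 0.0149] ypr [ 15.99 -16.96  -0.  ] F [-0.2   1.23 -4.83] M [-0.112  0.341 -0.008] w 0.0121
front shift px 12 4 score 0.36 | rear shift px -9 0 score 0.86 | 
k8 [([149, 220, 17, 20, 249], [156.9, 229.5])]
k9 [([149, 220, 17, 20, 247], [156.8, 229.5])]
changed 0
```

The front bush is at rest but still leans on the lip, with its front edge on the tray floor. Keeping the 17° angle, I'll lower the lip 2–3 mm and then draw the scoop back slowly from under it.

```bash
python3 -c "
from h import *
u=np.array([np.cos(a),np.sin(a)]); L=np.array([.4633,.2553])
s=env.observe()
for d,z in ((0,.0123),(.006,.0123),(.012,.0123),(.022,.0155),(.035,.020)): lipgo(z,16.96,L+d*u,15.99,s)"
```

```text
t 14.6833 row [0.25, -0.08, -0.0] [-0.0, 0.0, 0.0]
t 14.6833 row [0.43, 0.5, -0.0] [-0.0, 0.0, 0.0]
t 14.6833 row [0.6, 1.07, -0.0] [-0.0, 0.0, 0.0]
t 14.6833 row [0.59, 2.12, -0.0] [-0.0, 0.0, 0.0]
t 14.6833 row [0.54, 3.5, -0.0] [-0.0, 0.0, 0.0]
```

Request:
carry_out:
  motion:
    - [[0.05, 0, 0, 0, 0, 0, 0.5], [0.1, -0.03, 0, 0, 0, 0, 0.5], [0.15, -0.05, 0, 0, 0, 0, 0.5], [0.2, -0.07, 0, 0, 0, 0, 0.5], [0.25, -0.08, 0, 0, 0, 0, 0.5]]

```text
time_s: 15.1
position: [0.5254, 0.2731, 0.0948]
tool_rot: [[0.28, 0.92, 0.275], [0.08, 0.263, -0.961], [-0.957, 0.291, -0.0]]
ft_force: [0.9, 0.6, -5.9]
grip_width: 0.0123
```

Request:
carry_out:
  motion:
    - [[0, 0, 0, 0, 0, 0, 0.5], [0, 0, 0, 0, 0, 0, 0.5], [0, 0, 0, 0, 0, 0, 0.5]]

```text
time_s: 15.35
position: [0.5254, 0.2731, 0.095]
tool_rot: [[0.28, 0.92, 0.275], [0.08, 0.263, -0.961], [-0.957, 0.292, -0.0]]
ft_force: [0.3, -0.5, -6.0]
grip_width: 0.0125
```

```bash
python3 -c "
from h import *
lip(); track('k10'); fb('k10')"
```

```text
lip [0.4632 0.2553 0.0123] ypr [ 15.99 -16.95   0.  ] F [ 0.26 -0.49 -6.02] M [-0.089  0.488  0.021] w 0.0125
front shift px 12 4 score 0.35 | rear shift px -9 0 score 0.86 | 
k10 [([153, 221, 20, 19, 292], [162.7, 230.0])]
```

Request:
carry_out:
  motion:
    - [[0, 0, 0, 0, 0, 0, 0.5], [0, 0, 0, 0, 0, 0, 0.5], [0, 0, 0, 0, 0, 0, 0.5], [0, 0, 0, 0, 0, 0, 0.5], [0, 0, 0, 0, 0, 0, 0.5]]

```text
time_s: 15.82
position: [0.5255, 0.2731, 0.095]
tool_rot: [[0.28, 0.919, 0.275], [0.08, 0.263, -0.961], [-0.956, 0.292, 0.0]]
ft_force: [0.3, 0.2, -5.4]
grip_width: 0.0124
```

Request:
carry_out:
  motion:
    - [[0, 0, 0, 0, 0, 0, 0.5], [0, 0, 0, 0, 0, 0, 0.5], [0, 0, 0, 0, 0, 0, 0.5], [0, 0, 0, 0, 0, 0, 0.5], [0, 0, 0, 0, 0, 0, 0.5]]

```text
time_s: 16.23
position: [0.5255, 0.2731, 0.095]
tool_rot: [[0.28, 0.92, 0.275], [0.08, 0.263, -0.961], [-0.957, 0.292, -0.0]]
ft_force: [0.6, 0.4, -4.8]
grip_width: 0.0123
```

```bash
python3 -c "
from h import *
lip(); track('k11'); fb('k11')
o=np.hstack([cv2.resize(pickle.load(open(t+'.pkl','rb'))['image'][170:290,60:220],None,fx=2.5,fy=2.5,interpolation=cv2.INTER_CUBIC) for t in ('k9','k11')])
cv2.imwrite('pics/cmp2.png',o[:,:,::-1])"
```

```text
lip [0.4632 0.2553 0.0123] ypr [ 15.98 -16.96   0.  ] F [ 0.62  0.39 -4.78] M [-0.116  0.38   0.014] w 0.0123
front shift px 12 4 score 0.35 | rear shift px -9 0 score 0.86 | 
k11 [([153, 221, 20, 19, 290], [162.7, 230.0])]
```

View pics/cmp2.png

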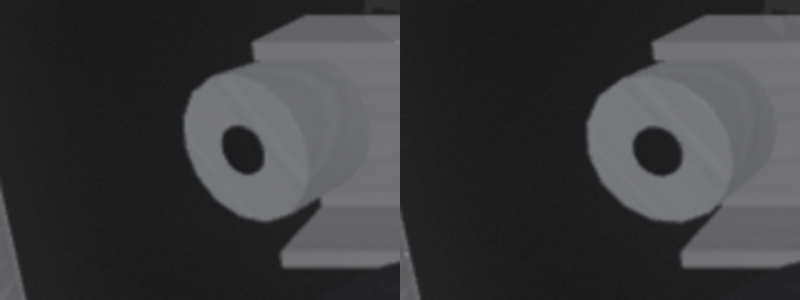

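The crop shows the bush leaning over the lip edge, front edge on the lining, rear side still on the lip. I'll retract horizontally by 12 mm.

Request:
carry_out:
  motion:
    - [[0.05, 0.2, 0, 0, 0, 0, 0.5], [0.12, 0.42, 0, 0, 0, 0, 0.5], [0.2, 0.66, 0, 0, 0, 0, 0.5], [0.28, 0.9, 0, 0, 0, 0, 0.5], [0.35, 1.15, 0, 0, 0, 0, 0.5]]

```text
time_s: 16.7
position: [0.5373, 0.2765, 0.095]
tool_rot: [[0.28, 0.92, 0.275], [0.08, 0.263, -0.961], [-0.957, 0.292, 0.0]]
ft_force: [0.5, 0.3, -4.6]
grip_width: 0.0126
```

```bash
python3 -c "
from h import *
lip(); track('k12'); fb('k12',20)"
```

```text
lip [0.4751 0.2587 0.0123] ypr [ 15.99 -16.96  -0.  ] F [ 0.51  0.3  -4.65] M [-0.113  0.49  -0.055] w 0.0126
front shift px 12 4 score 0.35 | rear shift px -9 0 score 0.85 | 
k12 [([137, 222, 22, 19, 324], [147.7, 230.8])]
```

Request:
carry_out:
  motion:
    - [[0.02, 0.2, 0, 0, 0, 0, 0.5], [0.04, 0.4, 0, 0, 0, 0, 0.5], [0.06, 0.6, 0, 0, 0, 0, 0.5], [0.08, 0.8, 0, 0, 0, 0, 0.5], [0.1, 1.0, 0, 0, 0, 0, 0.5]]

```text
time_s: 17.17
position: [0.5468, 0.2792, 0.0971]
tool_rot: [[0.281, 0.919, 0.275], [0.08, 0.263, -0.961], [-0.956, 0.292, -0.0]]
ft_force: [0.6, -1.0, -4.0]
grip_width: 0.0122
```

```bash
python3 -c "
from h import *
lip(); track('k13'); fb('k13',20)"
```

```text
lip [0.4846 0.2614 0.0144] ypr [ 15.98 -16.98   0.  ] F [ 0.59 -1.01 -4.04] M [-0.108  0.486  0.028] w 0.0122
front shift px 12 3 score 0.34 | rear shift px -9 0 score 0.85 | 
k13 [([129, 219, 23, 19, 344], [140.0, 228.0])]
```

Request:
carry_out:
  motion:
    - [[0, 0.25, 0, 0, 0, 0, 0.5], [0, 0.5, 0, 0, 0, 0, 0.5], [0, 0.8, 0, 0, 0, 0, 0.5], [0, 1.1, 0, 0, 0, 0, 0.5], [0, 1.4, 0, 0, 0, 0, 0.5]]

```text
time_s: 17.63
position: [0.5597, 0.2829, 0.1012]
tool_rot: [[0.281, 0.919, 0.275], [0.08, 0.263, -0.961], [-0.956, 0.292, -0.0]]
ft_force: [-0.2, -0.1, -3.5]
grip_width: 0.0129
```

```bash
python3 -c "
from h import *
lip(); track('k14'); fb('k14',10)
t=shot('top','top14.png'); pickle.dump(t,open('top14.pkl','wb'))
A=pickle.load(open('k14.pkl','rb'))['image'][150:310,20:220]
B=t['image'][165:285,125:285]
o=np.hstack([cv2.resize(A,(500,400),interpolation=cv2.INTER_CUBIC),cv2.resize(B,(300,400))]); cv2.imwrite('pics/cmp3.png',o[:,:,::-1])"
```

```text
lip [0.4975 0.2651 0.0185] ypr [ 15.98 -16.97   0.  ] F [-0.15 -0.1  -3.53] M [-0.193  0.505  0.019] w 0.0129
front shift px 12 4 score 0.34 | rear shift px -9 0 score 0.86 | 
k14 [([104, 219, 24, 19, 352], [115.5, 228.0])]
```

View pics/cmp3.png

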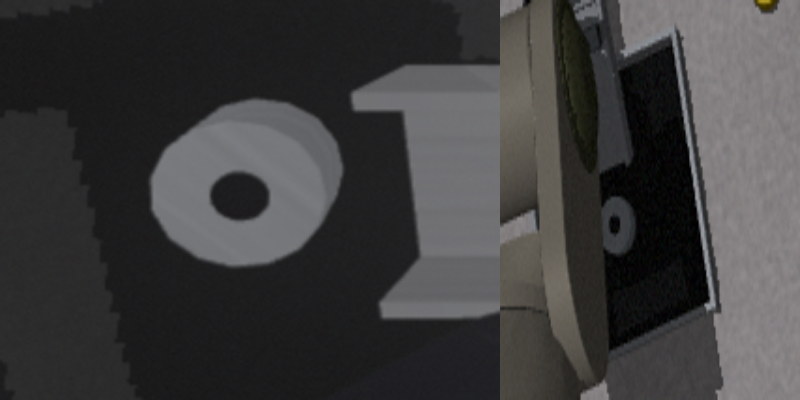

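The crop shows the front bush standing upright in the tray, clear of the spout by more than 1 cm. The top view confirms it is inside the tray. Now lift straight up.

Request:
carry_out:
  motion:
    - [[-0.3, 0.1, 0, 0, 0, 0, 0.5], [-0.85, 0.25, 0, 0, 0, 0, 0.5], [-1.6, 0.5, 0, 0, 0, 0, 0.5], [-2.5, 0.75, 0, 0, 0, 0, 0.5], [-3.3, 1.0, 0, 0, 0, 0, 0.5]]

```text
time_s: 18.15
position: [0.5595, 0.2829, 0.137]
tool_rot: [[0.281, 0.919, 0.275], [0.081, 0.263, -0.961], [-0.956, 0.293, -0.0]]
ft_force: [0.4, -0.1, -4.3]
grip_width: 0.0128
```

Request:
carry_out:
  motion:
    - [[-0.8, 0.25, 0, 0, 0, 0, 0.5], [-1.5, 0.45, 0, 0, 0, 0, 0.5], [-2.0, 0.6, 0, 0, 0, 0, 0.5], [-2.3, 0.7, 0, 0, 0, 0, 0.5], [-2.4, 0.73, 0, 0, 0, 0, 0.5]]

```text
time_s: 18.57
position: [0.5594, 0.2828, 0.1612]
tool_rot: [[0.281, 0.919, 0.275], [0.081, 0.263, -0.961], [-0.956, 0.292, -0.0]]
ft_force: [0.4, 0.6, -5.9]
grip_width: 0.0127
```

```bash
python3 -c "
from h import *
lip(); s=env.observe(); L=(s['position']-S(15.98,16.97)@OFF); lipgo(L[2],8,L[:2],16,s); lipgo(L[2],0,L[:2],16,s)"
```

```text
lip [0.4973 0.265  0.0785] ypr [ 15.99 -17.     0.  ] F [ 0.41  0.59 -5.85] M [-0.13   0.505 -0.001] w 0.0127
t 18.5667 row [1.42, 0.83, -0.0] [-0.0, 0.0, -0.157]
t 18.5667 row [2.77, 1.38, -0.0] [-0.0, 0.0, -0.297]
```

Now level the scoop slowly.

Request:
carry_out:
  motion:
    - [[0.1, 0.05, 0, 0, 0, -0.01, 0.5], [0.35, 0.2, 0, 0, 0, -0.035, 0.5], [0.65, 0.4, 0, 0, 0, -0.07, 0.5], [1.0, 0.6, 0, 0, 0, -0.11, 0.5], [1.4, 0.8, 0, 0, 0, -0.155, 0.5]]

```text
time_s: 18.98
position: [0.5705, 0.286, 0.149]
tool_rot: [[0.132, 0.952, 0.275], [0.038, 0.273, -0.961], [-0.99, 0.138, -0.0]]
ft_force: [-0.2, 0.2, -3.4]
grip_width: 0.0124
```

```bash
python3 -c "
from h import *
s=env.observe(); lipgo(.075,0,np.array([.4973,.2650]),16,s)"
```

```text
t 18.9833 row [1.51, 0.78, 0.0] [-0.0, 0.0, -0.138]
```

Request:
carry_out:
  motion:
    - [[0.4, 0.2, 0, 0, 0, -0.04, 0.5], [0.8, 0.4, 0, 0, 0, -0.075, 0.5], [1.15, 0.6, 0, 0, 0, -0.105, 0.5], [1.4, 0.72, 0, 0, 0, -0.13, 0.5], [1.5, 0.77, 0, 0, 0, -0.139, 0.5]]

```text
time_s: 19.4
position: [0.5804, 0.2887, 0.1345]
tool_rot: [[-0.0, 0.961, 0.275], [-0.0, 0.275, -0.961], [-1.0, -0.0, 0.0]]
ft_force: [-1.2, 0.5, -3.6]
grip_width: 0.0127
```

```bash
python3 -c "
from h import *
lip(); s=env.observe(); go([.5022,.0074,.134],19.6,0,s); track('k15')"
```

```text
lip [0.4977 0.265  0.0743] ypr [15.97  0.02 -0.  ] F [-1.16  0.53 -3.65] M [-0.054  0.057 -0.01 ] w 0.0127
t 19.4 row [0.06, -15.26, 24.89] [-0.063, 0.0, 0.0]
front shift px 12 4 score 0.41 | rear shift px -9 0 score 0.91 |
```

Request:
carry_out:
  motion:
    - [[0, -0.2, 0.35, 0, 0, 0, 0.5], [0, -0.65, 1.0, 0, 0, 0, 0.5], [0, -1.25, 2.05, 0, 0, 0, 0.5], [0, -2.1, 3.4, 0, 0, 0, 0.5], [0, -3.0, 4.95, 0, 0, 0, 0.5]]

```text
time_s: 19.87
position: [0.564, 0.2316, 0.136]
tool_rot: [[0.003, 0.961, 0.276], [0.001, 0.276, -0.961], [-1.0, 0.003, 0.0]]
ft_force: [0.9, -0.2, -3.5]
grip_width: 0.0126
```

Request:
carry_out:
  motion:
    - [[0, -1.0, 1.6, 0, 0, 0, 0.5], [0, -2.0, 3.25, 0, 0, 0, 0.5], [0, -3.0, 4.85, 0, 0, 0, 0.5], [0, -4.0, 6.5, 0, 0, 0, 0.5], [0, -5.0, 8.1, 0, 0, 0, 0.5]]

```text
time_s: 20.28
position: [0.538, 0.1394, 0.1361]
tool_rot: [[0.003, 0.961, 0.275], [0.0, 0.275, -0.961], [-1.0, 0.003, 0.0]]
ft_force: [0.1, 0.1, -4.3]
grip_width: 0.0125
```

Request:
carry_out:
  motion:
    - [[0, -1.0, 1.6, 0, 0, 0, 0.5], [0, -2.0, 3.25, 0, 0, 0, 0.5], [0, -3.0, 4.85, 0, 0, 0, 0.5], [0, -3.9, 6.4, 0, 0, 0, 0.5], [0, -4.8, 7.85, 0, 0, 0, 0.5]]

```text
time_s: 20.7
position: [0.5134, 0.0508, 0.1361]
tool_rot: [[0.003, 0.962, 0.275], [0.0, 0.275, -0.962], [-1.0, 0.003, 0.001]]
ft_force: [-0.1, -0.4, -3.6]
grip_width: 0.0123
```

Request:
carry_out:
  motion:
    - [[0, -0.8, 1.3, -0.01, 0, 0, 0.5], [0, -1.45, 2.4, -0.025, 0, 0, 0.5], [0, -2.0, 3.25, -0.045, 0, 0, 0.5], [0, -2.3, 3.75, -0.06, 0, 0, 0.5], [0, -2.45, 4.0, -0.063, 0, 0, 0.5]]

```text
time_s: 21.12
position: [0.501, 0.006, 0.136]
tool_rot: [[0.003, 0.942, 0.335], [-0.0, 0.335, -0.942], [-1.0, 0.003, 0.001]]
ft_force: [0.6, -0.5, -4.7]
grip_width: 0.0123
```

```bash
python3 -c "
from h import *
lip(); s=env.observe(); go([.5022,.0074,.09],19.6,0,s); go([.5022,.0074,.0642],19.6,0,s)"
```

```text
lip [ 0.4201 -0.0228  0.0756] ypr [19.55 -0.15 -0.05] F [ 0.6  -0.52 -4.66] M [-0.015  0.085  0.011] w 0.0123
t 21.1167 row [4.6, 0.15, -0.1] [-0.001, 0.001, -0.003]
t 21.1167 row [7.18, 0.14, -0.1] [-0.001, 0.001, -0.003]
```

Request:
carry_out:
  motion:
    - [[0.3, 0.05, 0, 0, 0, 0, 0.5], [0.9, 0.1, -0.05, 0, 0, 0, 0.5], [1.7, 0.15, -0.1, 0, 0, 0, 0.5], [2.5, 0.15, -0.1, 0, 0, 0, 0.5], [3.3, 0.15, -0.1, 0, 0, 0, 0.5]]

```text
time_s: 21.53
position: [0.5028, 0.0092, 0.1013]
tool_rot: [[0.001, 0.942, 0.336], [0.001, 0.336, -0.942], [-1.0, 0.001, -0.0]]
ft_force: [0.0, 0.4, -4.3]
grip_width: 0.0123
```

Request:
carry_out:
  motion:
    - [[0.8, 0, 0, 0, 0, 0, 0.5], [1.6, 0, 0, 0, 0, 0, 0.5], [2.3, 0, 0, 0, 0, 0, 0.5], [2.8, 0, 0, 0, 0, 0, 0.5], [3.1, 0, 0, 0, 0, 0, 0.5]]

```text
time_s: 21.95
position: [0.5029, 0.0089, 0.0706]
tool_rot: [[0.001, 0.942, 0.335], [0.001, 0.335, -0.942], [-1.0, 0.001, -0.0]]
ft_force: [0.7, -0.1, -4.0]
grip_width: 0.0126
```

Request:
carry_out:
  motion:
    - [[0.1, 0, 0, 0, 0, 0, 0.5], [0.1, 0, 0, 0, 0, 0, 0.5]]

```text
time_s: 22.12
position: [0.5032, 0.0088, 0.0704]
tool_rot: [[0.002, 0.942, 0.335], [0.001, 0.335, -0.942], [-1.0, 0.002, 0.0]]
ft_force: [-0.1, 0.1, -4.2]
grip_width: 0.0124
```

```bash
python3 -c "
from h import *
lip(); s=env.observe(); go([.5022,.0074,.0642],19.6,0,s)"
```

```text
lip [ 0.4223 -0.02    0.01  ] ypr [19.59 -0.11 -0.  ] F [-0.1   0.07 -4.22] M [-0.018  0.04   0.005] w 0.0124
t 22.1167 row [0.62, -0.14, 0.1] [-0.0, 0.0, -0.002]
```

Request:
carry_out:
  motion:
    - [[0.15, -0.05, 0.05, 0, 0, 0, 0.5], [0.3, -0.1, 0.1, 0, 0, -0.001, 0.5], [0.42, -0.14, 0.1, 0, 0, -0.002, 0.5], [0.52, -0.14, 0.1, 0, 0, -0.002, 0.5], [0.6, -0.14, 0.1, 0, 0, -0.002, 0.5]]

```text
time_s: 22.53
position: [0.5021, 0.0074, 0.0644]
tool_rot: [[0.0, 0.942, 0.335], [-0.0, 0.335, -0.942], [-1.0, 0.0, 0.0]]
ft_force: [-0.2, 0.0, -4.6]
grip_width: 0.0124
```

Request:
carry_out:
  motion:
    - [[0, 0, 0, 0, 0, 0, 0.5], [0, 0, 0, 0, 0, 0, 0.5]]

```text
time_s: 22.7
position: [0.5021, 0.0074, 0.0645]
tool_rot: [[0.0, 0.942, 0.335], [-0.0, 0.335, -0.942], [-1.0, -0.0, 0.0]]
ft_force: [-0.2, 0.3, -5.0]
grip_width: 0.0124
```

```bash
python3 -c "
from h import *
lip(); s=env.observe(); go([.5022,.0074,.0642],19.6,0,s)"
```

```text
lip [ 0.4211 -0.0214  0.0043] ypr [ 1.96e+01  0.00e+00 -1.00e-02] F [-0.16  0.31 -5.  ] M [ 0.03   0.101 -0.03 ] w 0.0124
t 22.7 row [0.03, 0.0, 0.0] [-0.0, 0.0, 0.0]
```

Almost there: the full weight still hangs, about 0.3 mm up. I'll lower until the force unloads.

Request:
carry_out:
  motion:
    - [[0.02, 0, 0, 0, 0, 0, 0.5], [0.04, 0, 0, 0, 0, 0, 0.5], [0.06, 0, 0, 0, 0, 0, 0.5], [0.06, 0, 0, 0, 0, 0, 0.5]]

```text
time_s: 23.03
position: [0.5022, 0.0074, 0.0642]
tool_rot: [[0.0, 0.942, 0.335], [-0.0, 0.335, -0.942], [-1.0, 0.0, 0.0]]
ft_force: [-1.4, 0.3, 0.9]
grip_width: 0.0126
```

Request:
carry_out:
  motion:
    - [[0.02, 0, 0, 0, 0, 0, 0.5], [0.03, 0, 0, 0, 0, 0, 0.5], [0.03, 0, 0, 0, 0, 0, 0.5]]

```text
time_s: 23.28
position: [0.5022, 0.0074, 0.0642]
tool_rot: [[0.001, 0.942, 0.335], [-0.0, 0.335, -0.942], [-1.0, 0.001, 0.001]]
ft_force: [-2.7, 0.2, 5.5]
grip_width: 0.0127
```

It is seated, with +5 N now from the bench. I'll release in small steps.

Request:
carry_out:
  motion:
    - [[-0.03, 0, 0, 0, 0, 0, 1.2], [-0.03, 0, 0, 0, 0, 0, 1.4], [-0.03, 0, 0, 0, 0, 0, 1.8], [-0.03, 0, 0, 0, 0, 0, 2.5], [-0.03, 0, 0, 0, 0, 0, 3.5]]
  grip_force: 25

```text
time_s: 23.7
position: [0.5024, 0.0074, 0.0639]
tool_rot: [[0.001, 0.942, 0.335], [-0.0, 0.335, -0.942], [-1.0, 0.0, 0.0]]
ft_force: [0.7, 1.4, -0.3]
grip_width: 0.0346
```

Request:
carry_out:
  motion:
    - [[0, 0, 0, 0, 0, 0, 4.5], [0, 0, 0, 0, 0, 0, 4.5], [0, 0, 0, 0, 0, 0, 4.5], [0, 0, 0, 0, 0, 0, 4.5]]

```text
time_s: 24.03
position: [0.5022, 0.0074, 0.0639]
tool_rot: [[0.0, 0.942, 0.335], [-0.0, 0.335, -0.942], [-1.0, 0.0, 0.0]]
ft_force: [0.2, -0.2, 0.2]
grip_width: 0.0449
```

Request:
carry_out:
  motion:
    - [[-1, 0, 0, 0, 0, 0, 4.5], [-3, 0, 0, 0, 0, 0, 4.5], [-6, 0, 0, 0, 0, 0, 4.5], [-9, 0, 0, 0, 0, 0, 4.5], [-12, 0, 0, 0, 0, 0, 4.5]]

```text
time_s: 24.45
position: [0.5018, 0.0075, 0.1852]
tool_rot: [[-0.0, 0.942, 0.335], [-0.0, 0.335, -0.942], [-1.0, -0.0, -0.0]]
ft_force: [0.4, 0.3, -0.9]
grip_width: 0.0448
```

```bash
python3 -c "
from h import *
lip(); go([.42,-.25,.24],19.6)"
```

```text
lip [ 0.4208 -0.0213  0.125 ] ypr [1.96e+01 3.00e-02 1.00e-02] F [ 0.38  0.28 -0.9 ] M [-0.048  0.063  0.022] w 0.0448
t 24.45 row [-5.48, -16.35, 21.51] [-0.0, -0.0, 0.0]
```

Now move aside to the right, out of the top view of the scoop and tray, then check with the top camera.

Request:
carry_out:
  motion:
    - [[-5.5, -3, 4, 0, 0, 0, 4.5], [-5.5, -6, 8, 0, 0, 0, 4.5], [-5.5, -9, 12, 0, 0, 0, 4.5], [-5.5, -12, 16, 0, 0, 0, 4.5], [-5.5, -15, 20, 0, 0, 0, 4.5]]

```text
time_s: 24.87
position: [0.4443, -0.1775, 0.238]
tool_rot: [[0.001, 0.942, 0.336], [-0.001, 0.336, -0.942], [-1.0, 0.001, 0.001]]
ft_force: [1.2, -0.2, -0.2]
grip_width: 0.045
```

Request:
carry_out:
  motion:
    - [[0, 0, 2, 0, 0, 0, 4.5], [0, 0, 4, 0, 0, 0, 4.5], [0, 0, 6, 0, 0, 0, 4.5], [0, 0, 7, 0, 0, 0, 4.5], [0, 0, 7, 0, 0, 0, 4.5]]

```text
time_s: 25.28
position: [0.4688, -0.2433, 0.2367]
tool_rot: [[-0.0, 0.943, 0.334], [-0.0, 0.334, -0.943], [-1.0, -0.0, -0.0]]
ft_force: [-0.7, 0.4, -0.2]
grip_width: 0.0452
```

```bash
python3 -c "
from h import *
g=shot('top','top_end.png'); pickle.dump(g,open('te.pkl','wb')); g0=pickle.load(open('g0.pkl','rb'))['top']
o=np.vstack([x['image'][160:290,120:345] for x in (g0,g)]); o=cv2.resize(o,None,fx=2.3,fy=2.3,interpolation=cv2.INTER_CUBIC); cv2.imwrite('pics/final.png',o[:,:,::-1])
A=cv2.cvtColor(g0['image'],7);B=cv2.cvtColor(g['image'],7)
for nm,(x0,x1,y0,y1) in dict(scoop=(282,337,172,260),rearhole=(292,308,183,199),bar=(290,328,200,222)).items():
    q=cv2.matchTemplate(B[y0-6:y1+6,x0-6:x1+6],A[y0:y1,x0:x1],cv2.TM_CCOEFF_NORMED);_,v,_,l=cv2.minMaxLoc(q);print(nm,l[0]-6,l[1]-6,round(v,2))
s=env.observe();print(s['time_s'],s['position'])"
```

```text
scoop 0 0 0.76
rearhole 1 3 0.91
bar 0 1 0.74
25.3333 [ 0.46849066 -0.24201574  0.23679576]
```

View pics/final.png

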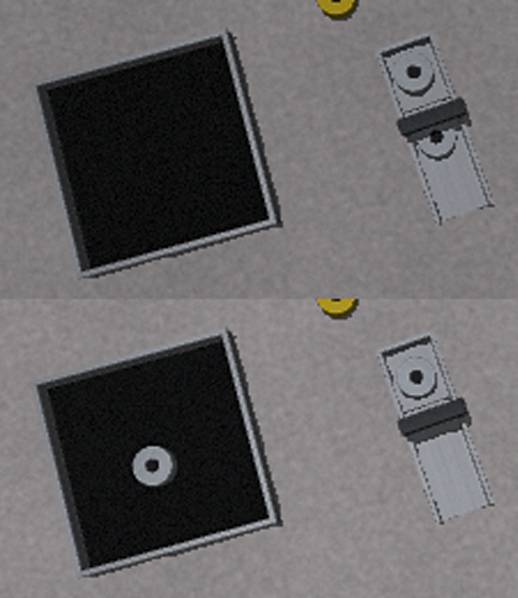

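The before/after crop shows the front bush upright near the middle of the tray. The scoop is back on its spot (0 px shift), with the rear bush behind its sill. Handing in.

```bash
python3 -c "
from rig import env
print(env.close_job())"
```

```text
the job is handed in; nothing more can be done
None
```

The job is done and handed in at about 25 s of the 72 s allowed. The front bush stands upright in the tray and the rear one stayed in the scoop behind its sill. The scoop is back upright where it stood.

- **Tilt:** I tilted slowly with the lip about 10 mm above the tray floor. The front bush crept from about 15° and slid clearly at 17°, at roughly 16 mm/s, so I held that angle.
- **Bush caught on the lip:** It came to rest leaning on the lip, so it did not slide fully clear by itself. Keeping the 17°, I lowered the lip about 3 mm and drew the scoop slowly back from under it, so the bush set down upright without a drop.
- **Last checks:**
  - The top view before and after shows 0 px shift of the scoop (bar 1 px).
  - The scoop held still in the grip throughout the tilt.
  - The wrist force stayed at about 7 N or less in every reading.
  - The rear bush moved about 5 mm, up against the sill.
- **Weaker points:** The template scores in the final check were low (0.74–0.76 for scoop and bar), because the front bush is gone. I viewed 13 pictures, three over the budget of 10.

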